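Start the vacuum packer and hold its lid shut

TASK

Start the vacuum packer: press the large round key at the right-hand end of its sloping front panel fully in and let it come back up, leaving the two small square keys alone. Then, with the fingertips, push the see-through lid down by its front lip without slamming it, until it is fully shut on its seal, and keep holding it shut with a light, steady push: the program finishes while still holding. Do not disturb the jars in the chamber or anything else on the bench.

Things in the scene. Friction and masses are not known exactly. Their poses are not given: they have to be found in the camera images.
- packer: Steel vacuum packer, 415 deep (x) x 340 wide (y). Origin under it, x from front to rear, y to the operator's left, z up; front edge x -215, back x +200. Front panel slopes from x -215, z 113 up to x -115, z 150; on it from the left: gauge, display, two square keys, round key. Behind it the chamber with two jars: rim z 155, floor z 72, inside 228 x 280. Fixed. In mm.
- lid: The clear lid. Origin: middle of the top face of its front lip, an aluminium bar 220 mm long (y), 24 deep (x), 14 thick, 39 mm ahead of the clear dome, which is 48 mm higher. Axes: the machine's, tilted by the opening (0 shut, then the lip's face is level at z 172; starts 0.45 to 0.65 rad, stop at 0.70). Hinge line: along y, 284 mm behind and 12 mm below the origin in the lid's axes.
- start_key (a joint): Travel of the large round start key, m: 0 = up, 0.005 = fully in. Spring: 1.4 N at first, 4.9 N fully in, comes back up when released. It moves square to the sloping panel; a push straight down from above works.
- start_key_top (a point): Centre of the top face of the large round start key: a grey cap of 26 mm diameter standing 11 mm off the panel at the operator's right-hand end, 125 mm to the right of the machine's middle. The z axis points out of the panel. It stands 138 mm above the bench. The front lip of the shut lid begins 49 mm behind it; the open lid is higher and farther back.
- left_key (a joint): Travel of the left small square key, m: 0 = up, 0.005 = fully in.
- left_key_top (a point): Centre of the top of the left small square key, 15 x 15 mm, standing 9 mm off the panel, 12 mm left of the machine's middle. Not to be pressed.
- mid_key (a joint): Travel of the other small square key, m: 0 = up, 0.005 = fully in.
- mid_key_top (a point): Centre of the top of the other small square key, 15 x 15 mm, standing 9 mm off the panel, 52 mm right of the machine's middle and 73 mm left of the round key. Not to be pressed.
- jar_a: Jar of red preserve with a steel cap, 68 mm diameter, 95 mm tall, standing in the chamber, left half; origin at the centre of its foot, z up. Not to be disturbed.
- jar_b: The same kind of jar, in the right half of the chamber. Not to be disturbed.
- jar_c: The same kind of jar, standing on the bench beside the machine. Not to be disturbed.
- tin: Round red tin with a green lid, 87 mm diameter, 127 mm tall, on the bench beside the machine; origin at the centre of its foot. Not to be disturbed.
- oil: Amber bottle, 62 mm diameter, 190 mm tall, on the bench beside the machine; origin at the centre of its foot. Not to be disturbed.
- bowl: Steel bowl, 150 mm diameter, 60 mm tall, on the bench to the right of the machine; origin at the centre of its foot. Not to be disturbed.
- lip_home (a point): Fixed point on the machine: where the lid's origin (middle of the lip's top face) comes to rest when the lid is fully shut on its seal, a firm stop, 172 mm above the bench. The lid is sprung: opened 0.45 rad or more it stays where left, lower down it springs up when released. Pushing down at the lip takes 1 to 5 N when open, 10 to 13 N near shut; holding it shut takes 5 to 12 N.

How it is judged (in metres and radians):
On the way, in this order (a step that is already met when the one before it is completed fails the run):
1. the large round start key is pressed fully in while the lid still stands open (value of joint start_key above 0.004 m and angle between lid's own z axis and vertical above 0.3 rad), for 0.05 s.
2. the start key is back up and the fingers hold the lid fully shut (value of joint start_key below 0.001 m and angle between lid's own z axis and vertical below 0.02 rad and contact force between the fingers and lid above 2 N), for 0.3 s.
At the end, for the whole second after the job is handed in: The lid is shut to within 0.02 rad (about 6 mm at the lip) and held there by the fingers with 2 to 60 N; all keys are up (within 1 mm); the jars in the chamber stand upright (all of step 2 and contact force between the fingers and lid below 60 N and value of joint each of left_key, mid_key below 0.001 m and angle between each of jar_a, jar_b's own z axis and vertical below 0.15 rad); the arm keeps its last pose, push and grip.
It fails at once if a small square key is pressed (more than 2 mm) (value of joint any of left_key, mid_key above 0.002 m).
It fails at once if the lid is slammed (its lip moves faster than 0.7 m/s) (linear speed of lid above 0.7 m/s).
It fails at once if the lid is pushed with more than 80 N (contact force between the fingers and lid above 80 N).
It fails at once if a jar in the chamber is moved by more than 15 mm (distance of any of jar_a, jar_b from where it was at the start of the episode above 0.015 m).
It fails at once if anything else on the bench is moved or lifted by more than 25 mm (distance of any of jar_c, tin, oil, bowl from where it was at the start of the episode above 0.025 m).
It also fails if it takes over 48 s, if anything falls off the work surface, if the arm or the gripper's body presses on something with over 40 N, if the wrist force passes 120 N, or if a joint passes its speed limit or range.

ROBOT

A 6-joint arm with a two-finger parallel gripper is mounted at the origin on the work surface. World frame = base frame: x ahead of the robot, y to its left, z up, the work surface at z = 0. Lengths are in mm, angles in rad, forces in N, time in s.
With the tool pointing down it reaches from about 325 to 900 mm from the base axis. Payload 6.1 kg.
Tool frame: the origin (TCP) lies at the very end of the fingers, on their centre line; the grasp point (between the pads) lies 19 mm behind it; x points along the fingers, z is the direction in which the jaws open and shut, and the axes are right-handed (so a half turn about x gives the same grasp; the last joint's range is limited). The gripper opens to 85 mm and grips with 20 to 120 N. Pads are 22 mm wide; open, the fingers measure 114 mm over their backs; the gripper's body (76 mm by 85 mm) begins 54 mm behind the grasp point. The pads swing forward as they close: fully open they stand 13 mm farther back than shut.
Start: joints at [1.151, 0.22, 1.526, -0, 1.395, -0.126], TCP at [180.993, 598.212, 231.3] pointing down, gripper open.
Joint ranges: [-2.98, 2.98], [-0.91, 2.08], [0.09, 2.57], [-1.24, 4.39], [0.2, 2.65], [-2.68, 2.68]. Speed limits (rad/s): [2.57, 2.57, 3.01, 3.14, 3.14, 3.14].

INTERFACE

Orientations are given as a unit quaternion [x, y, z, w].
In Python, from cell import r gives the robot as it stands. The module is installed in compiled form; this text tells all that it offers.
- The arm moves only by the tool jog_arm, never from a script. Its argument "targets" is a list of rows, each a list of 5 numbers: the finger opening in cm, from 0 to 8.54, then the shift along the tool's x, y, z in cm, then the turn about the tool's x in degrees. A call has exactly 10 rows; each row is the pose to reach, as a shift and turn from the pose measured when the call began, along the tool's axes at that moment; what a row does not reach only later rows make up. A row lasts 1/12 s, in which the tool goes at most 41.7 mm and 7.16 degrees, less where a joint would pass 70% of its speed; a pose out of reach is approached as far as the arm can. A call with a gripper value outside its range is refused whole. The fingers move at their own pace and stop on an object; "squeeze" is the grip in N (left out, the last holds). Time passes only in rows, so rows that repeat a pose let the fingers close, or fill a call up. It gives the time, the measured TCP pose, the force and the opening at its end, in the units of the state.
- r.read_state(): the state, without advancing time (a new reading comes with each control period).
- r.get_image(name): name is "scene" or "top" or "wrist"; returns a dict with "pixels" (384x512x3 uint8, red, green, blue), "mtx" (3x3 intrinsics, pixels), "cam_to_world" (4x4, takes a point from camera to world coordinates); the wrist camera has in their place "T_tool_cam" (4x4, takes a point from camera to tool coordinates, whose origin is the TCP and whose axes are the tool frame's). Camera axes: x right, y up, looking along -z (the intrinsics and any distortion apply to the point x, -y, -z); pixel columns grow to the right and rows downward; lengths in mm; the calibration is good to about 2 mm. A picture is of the moment at which its call begins: read the wrist's pose just before it. There is no depth.
- r.sign_off(): hands the job in, once; it reports no verdict.
Trained networks look in the newest picture that a camera, given by its name, has taken for a name from the list of things; names that differ only in an ending like _2 or _b are one class to them, and where a whole thing is asked for, a point or a joint stands for the part that bears it (a point fixed in the world has none). Each returns a list of dicts, best first, with "score" (0 to 1); they miss things now and then, are a little off and sometimes report something else, mostly with a low value. They report only what shows in the picture. A call takes as long as a camera call.
- r.cut_out(camera, label): "pixels" (384x512 bool, what is visible of it) and "point" ([row, column] in pixels, amid what is visible of it).
- r.place_of(camera, label): "point" ([row, column] in pixels: a listed point, or the origin of a listed thing).
The state is a dict: "time_s": time; "joint_pos": joint angles; "qvel": joint speeds; "joint_efforts": joint torques, N m; "eef_pos": TCP position; "tcp_rot": TCP orientation; "wrist_force": force on the tool from outside, world axes, zero at the start; "torque": the same for the moment, N m; "gripper_width": finger opening in mm.
Only numpy, scipy, OpenCV 4.12 (cv2) and the standard library are available. Lean on these libraries where they do the work, as an engineer would, in place of code of your own. Each camera call takes 0.05 s, during which the arm holds its last target.

## Working session

There is one attempt and no reset: what is moved stays moved. The work goes in short steps, Python scripts to look and compute and a tool call to move; the robot and the scene stay as the last step left them, time stands still between calls to the robot, and variables do not carry over. Pictures are saved under pics/ and viewed, and the job is handed in when it is done.

Besides the shell and the picture viewer there is one more tool, called by a JSON object that holds its "fn" and its "kwargs", one argument or row to a line. jog_arm: Moves the arm, as the interface text tells. Its arguments: {"type":"object","properties":{"targets":{"type":"array","items":{"type":"array","items":{"type":"number"}}},"squeeze":{"type":"number"}},"required":["targets"]}

```bash
mkdir -p pics
cat > h.py <<'E'
import numpy as np, cv2
from cell import r
from scipy.spatial.transform import Rotation as R
def snap(n,f):
    im=r.get_image(n); cv2.imwrite(f'pics/{f}.png',np.ascontiguousarray(im['pixels'][:,:,::-1])); return im
def c2w(im,s=None):
    if 'cam_to_world' in im: return np.array(im['cam_to_world'])
    T=np.eye(4);T[:3,:3]=R.from_quat(s['tcp_rot']).as_matrix();T[:3,3]=s['eef_pos'];return T@np.array(im['T_tool_cam'])
def ray(im,p,s=None):
    T=c2w(im,s);K=np.array(im['mtx']);d=np.linalg.inv(K)@[p[1],p[0],1.];d=T[:3,:3]@[d[0],-d[1],-d[2]];return T[:3,3],d
def atz(im,p,z,s=None):
    o,d=ray(im,p,s);return o+d*(z-o[2])/d[2]
def proj(im,P,s=None):
    T=c2w(im,s);c=np.linalg.inv(T)@np.append(P,1);q=np.array(im['mtx'])@[c[0],-c[1],-c[2]];return (q[:2]/q[2])[::-1]
E
python3 - <<'E'
from h import *
np.set_printoptions(precision=1,suppress=True)
s=r.read_state();print(s)
for n in['scene','top','wrist']:
    im=snap(n,n+'0'); print(n,[k for k in im],c2w(im,s)[:3,3])
    for l in['start_key_top','left_key_top','mid_key_top','lid','packer','lip_home','jar_a','jar_c','tin','oil','bowl']:
        for d in r.place_of(n,l)[:2]:
            print(l,np.round(d['score'],2),np.array(d['point']),end=' ')
            z={'start_key_top':138,'left_key_top':136,'mid_key_top':136,'lip_home':172,'jar_a':72,'lid':290}.get(l,0)
            print(atz(im,d['point'],z,s))
E
```

```text
{'time_s': 0.0, 'joint_pos': array([ 1.2,  0.2,  1.5, -0. ,  1.4, -0.1]), 'qvel': array([ 0., -0., -0., -0.,  0., -0.]), 'joint_efforts': array([ -0. , -49.7, -38.9,  -0. ,   0. ,  -0. ]), 'eef_pos': array([180.8, 597.6, 230.2]), 'tcp_rot': array([-0.4,  0.6,  0.4,  0.6]), 'wrist_force': array([ 0.3,  0.5, -0.1]), 'torque': array([ 0., -0.,  0.]), 'gripper_width': 85.10437614875114}
scene ['pixels', 'mtx', 'cam_to_world'] [ 215.6 -711.2 1085.4]
start_key_top 0.55 [325.9 265.1] [ 423.7 -426.1  138. ]
start_key_top 0.37 [216.3 224.7] [483.8 -97.  138. ]
left_key_top 0.38 [187.6 203.6] [476.6  30.7 136. ]
mid_key_top 0.58 [205.8 213.1] [471.6 -45.6 136. ]
lid 0.89 [141.2 228.8] [568.4  29.4 290. ]
lid 0.29 [326.7 264.8] [ 389. -473.  290.]
packer 0.82 [192.8 252. ] [650.2  35.    0. ]
packer 0.19 [175.2 220.3] [590.6 160.    0. ]
lip_home 0.94 [175.2 223.3] [539.1  17.6 172. ]
jar_a 0.88 [192.6 262.2] [650.5 -29.7  72. ]
jar_a 0.8 [127.8 199.8] [603.6 347.6  72. ]
jar_c 0.88 [192.6 262.2] [681.4  18.7   0. ]
jar_c 0.8 [127.8 199.8] [631.1 422.8   0. ]
tin 0.65 [327.9 265.6] [ 452.4 -389
[... 162 characters left out ...]
tx', 'cam_to_world'] [ 495.   -10.2 1658.9]
start_key_top 0.47 [230.7 269.4] [480.3 -99.5 138. ]
left_key_top 0.42 [231.4 226.1] [477.2  41.9 136. ]
mid_key_top 0.36 [227.5 246.3] [490.3 -24.  136. ]
lid 0.88 [201.5 231.6] [567.1  21.2 290. ]
lid 0.67 [230.4 270.5] [482.7 -93.8 290. ]
lip_home 0.89 [212.9 232.1] [536.8  22.  172. ]
jar_a 0.83 [182.2 120.2] [642.4 407.9  72. ]
jar_c 0.83 [182.2 120.2] [649.1 426.9   0. ]
tin 0.57 [240.7 345.9] [ 444.9 -380.5    0. ]
tin 0.57 [226.  130.9] [493. 385.   0.]
oil 0.7 [226.6 130.3] [490.8 387.1   0. ]
bowl 0.62 [197.1 367.5] [ 601.1 -459.7    0. ]
bowl 0.53 [230.  231.4] [480.7  27.7   0. ]
wrist ['pixels', 'mtx', 'T_tool_cam'] [118.6 616.4 373.2]
```

Run:
```python
import cv2
a=cv2.imread('pics/scene0.png');b=cv2.imread('pics/top0.png')
cv2.imwrite('pics/a1.png',cv2.resize(a[80:350,140:360],None,fx=2.2,fy=2.2,interpolation=2))
cv2.imwrite('pics/b1.png',cv2.resize(b[140:270,100:400],None,fx=2.6,fy=2.6,interpolation=2))
```

```text
(no output)
```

View pics/a1.png

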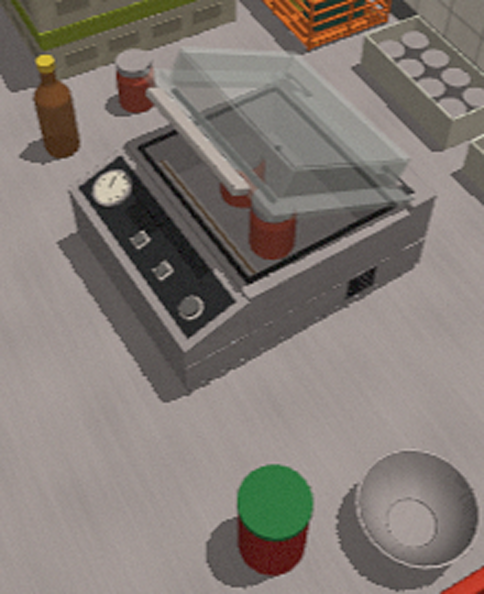

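View pics/b1.png

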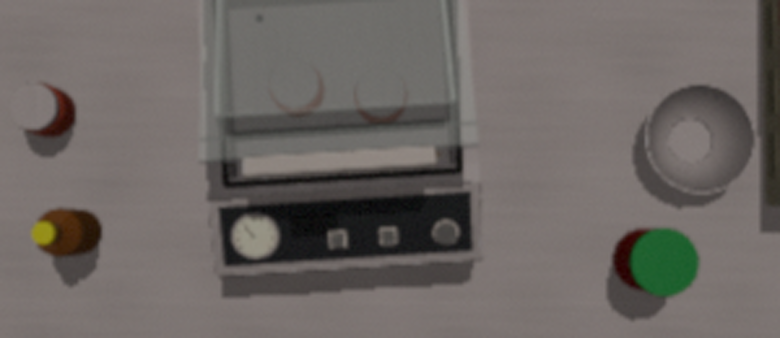

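Run:
```python
from h import *
from scipy.optimize import least_squares
np.set_printoptions(precision=1,suppress=True)
S=r.get_image('scene');T=r.get_image('top')
sc=lambda x,y:(y/2.2+80-.3,x/2.2+140-.3); tp=lambda x,y:(y/2.6+140-.3,x/2.6+100-.3)
L={'k':(-179,-125,138),'l':(-178,12,136),'m':(-178,-52,136),'fl':(-215,170,113),'fr':(-215,-170,113),'lip':(-118,0,172)}
obs=[(S,'k',sc(191,306)),(S,'l',sc(139,239)),(S,'m',sc(162,270)),(S,'fr',sc(187,351)),
(T,'k',tp(446,231)),(T,'l',tp(338,238)),(T,'m',tp(389,235)),(T,'fl',tp(219,271)),(T,'fr',tp(478,257)),
(S,'lip',(175.2,223.3)),(T,'lip',(212.9,232.1))]
def W(p,l):
    c,s=np.cos(p[2]),np.sin(p[2]);x,y,z=l;return np.array([p[0]+c*x-s*y,p[1]+s*x+c*y,z])
f=lambda p:np.concatenate([proj(i,W(p,L[k]))-q for i,k,q in obs])
q=least_squares(f,[655,25,0.05],loss='soft_l1',x_scale=[1,1,.01]);p=q.x
print(p[:2],p[2]*1e0.__float__() if 0 else round(p[2],4));print(f(p).reshape(-1,2))
for k in L:print(k,W(p,L[k]))
np.save('pose.npy',p)
# lid angle from lip origin
def lip(a,dy=0): # hinge local
    hx,hz=-118+284,172-12
    x=hx-284*np.cos(a)+(-12*0)+12*np.sin(-0)*0; 
    v=np.array([-284,12.]);# x,z relative to hinge; opening raises front
    return (hx+np.cos(a)*v[0]+np.sin(a)*v[1], dy, hz-np.sin(a)*v[0]+np.cos(a)*v[1])
for n,i,pt in(('s',S,(141.2,228.8)),('t',T,(201.5,231.6))):
    for a in np.arange(.4,.71,.05): print(n,round(a,2),proj(i,W(p,lip(a)))-pt,W(p,lip(a)))
```

```text
[656.2  29.4] 0.0642
[[-0.3  0.3]
 [-0.7  1.2]
 [-0.8  1.1]
 [ 1.1 -0.3]
 [ 0.5  0.4]
 [ 0.   0. ]
 [ 0.  -0. ]
 [ 1.3 -1.1]
 [ 0.6  1.8]
 [-0.9 -0.8]
 [-0.5  0. ]]
k [ 485.6 -106.8  138. ]
l [477.8  30.  136. ]
m [481.9 -33.9 136. ]
fl [430.7 185.3 113. ]
fr [ 452.5 -154.   113. ]
lip [538.4  21.9 172. ]
s 0.4 [3.7 0.1] [565.5  23.6 281.6]
s 0.45 [-0.4  1.9] [571.9  24.  294.3]
s 0.5 [-4.5  3.9] [578.9  24.5 306.7]
s 0.55 [-8.7  6.2] [586.5  25.  318.7]
s 0.6 [-12.9   8.6] [594.7  25.5 330.3]
s 0.65 [-17.1  11.3] [603.5  26.  341.4]
s 0.7 [-21.3  14.1] [612.8  26.6 352.1]
t 0.4 [ 0.7 -0.8] [565.5  23.6 281.6]
t 0.45 [-1.7 -1. ] [571.9  24.  294.3]
t 0.5 [-4.4 -1.2] [578.9  24.5 306.7]
t 0.55 [-7.2 -1.5] [586.5  25.  318.7]
t 0.6 [-10.4  -1.7] [594.7  25.5 330.3]
t 0.65 [-13.7  -2. ] [603.5  26.  341.4]
t 0.7 [-17.3  -2.3] [612.8  26.6 352.1]
```

```bash
cat >> h.py <<'E'
def to(P,s=None):
    s=s or r.read_state();M=R.from_quat(s['tcp_rot']).as_matrix();return M.T@(np.array(P)-s['eef_pos'])/10
E
python3 - <<'E'
from h import *
np.set_printoptions(precision=2,suppress=True)
s=r.read_state();print(R.from_quat(s['tcp_rot']).as_matrix());im=r.get_image('wrist');print(np.array(im['T_tool_cam']))
print(to((485,-105,231)))
E
```

```text
[[ 0.   -0.96  0.29]
 [ 0.    0.29  0.96]
 [-1.    0.    0.  ]]
[[  -0.      0.26   -0.97 -142.97]
 [   0.      0.97    0.26   64.91]
 [   1.     -0.     -0.     -0.36]
 [   0.      0.      0.      1.  ]]
[  0.03 -49.46 -58.5 ]
```

View pics/wrist0.png

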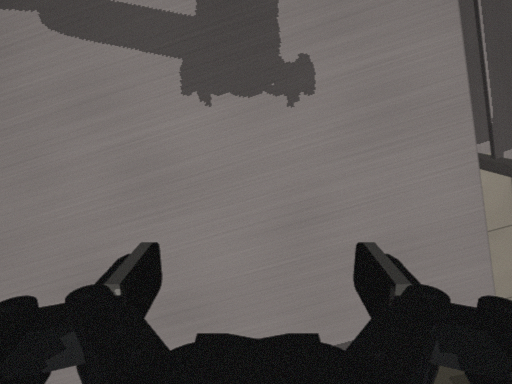

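{"fn": "jog_arm", "kwargs": {
  "targets": [
    [0,-0.2,-2.5,-3,-2],
    [0,-0.5,-5,-6,-4],
    [0,-1,-7.5,-9,-6],
    [0,-1,-10,-12,-8],
    [0,-1,-12.5,-15,-10],
    [0,-1,-15,-18,-12],
    [0,-1,-17.5,-21,-14],
    [0,-1,-20,-24,-16],
    [0,-1,-22.5,-27,-18],
    [0,-1,-25,-30,-20.4]
  ],
  "squeeze": 30
}}

```text
time_s: 2.78
eef_pos: [333.7, 237.1, 241.6]
tcp_rot: [0.516, -0.483, -0.516, -0.484]
wrist_force: [0.9, 0.2, -1.3]
gripper_width: 0.1
```

Run:
```python
from h import *
np.set_printoptions(precision=2,suppress=True)
s=r.read_state();print(R.from_quat(s['tcp_rot']).as_matrix(),s['eef_pos'],s['joint_pos'],s['gripper_width'],s['wrist_force'])
print(to((440,0,231)),to((485,-105,220)))
```

```text
[[ 0.   -1.   -0.06]
 [ 0.   -0.06  1.  ]
 [-1.   -0.    0.  ]] [333.68 237.06 241.62] [ 0.42 -0.33  2.04 -0.    1.44 -1.21] 0.14643633710730056 [ 0.92  0.18 -1.3 ]
[  1.06  -9.08 -24.34] [  2.16 -12.89 -35.11]
```

{"fn": "jog_arm", "kwargs": {
  "targets": [
    [0,0,-0.8,-3.5,0],
    [0,0,-2,-7,0],
    [0,0,-3.2,-10.5,0],
    [0,0.3,-4.5,-14,0],
    [0,0.6,-6,-18,0],
    [0,1,-7.5,-22,0],
    [0,1.5,-9,-26,0],
    [0,2,-10.5,-30,0],
    [0,2.2,-12,-33.5,0],
    [0,2.2,-12.9,-35.1,0]
  ]
}}

```text
time_s: 3.62
eef_pos: [485.9, -109.2, 219.2]
tcp_rot: [0.516, -0.484, -0.515, -0.484]
wrist_force: [0.5, 0.0, 0.3]
gripper_width: 0.0
```

Run:
```python
from h import *
np.set_printoptions(precision=2,suppress=True)
s=r.read_state();im=snap('wrist','w1')
print(s['eef_pos'],s['joint_pos'])
for l in['start_key_top','mid_key_top']:
    for d in r.place_of('wrist',l)[:2]: print(l,d['score'],d['point'],atz(im,d['point'],138,s))
print(proj(im,(485.6,-106.8,138),s), proj(im,s['eef_pos'],s))
snap('scene','s1')
```

```text
[ 485.87 -109.2   219.16] [-0.38 -0.08  1.87 -0.    1.35 -2.01]
start_key_top 0.9 [195.9, 264.2] [ 481.94 -104.91  138.  ]
mid_key_top 0.72 [196.5, 364.7] [477.82 -32.29 138.  ]
[200.59 261.26] [247.76 258.08]
```

View pics/w1.png

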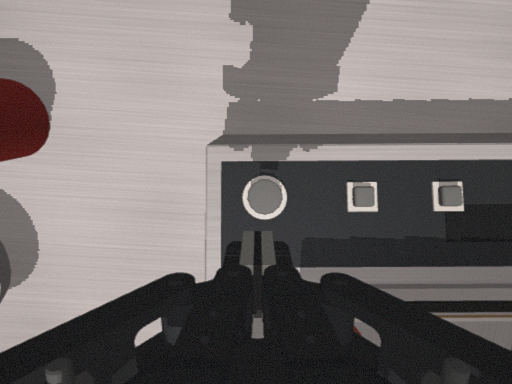

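View pics/s1.png

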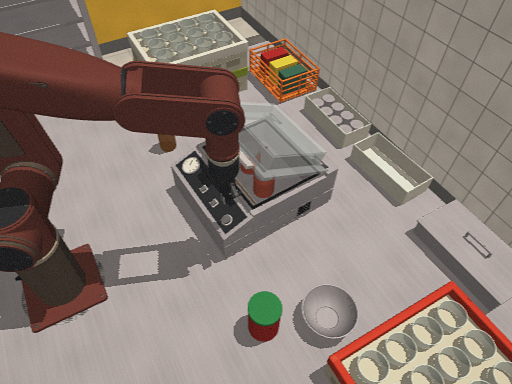

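{"fn": "jog_arm", "kwargs": {
  "targets": [
    [0,0.8,0.1,0.1,0],
    [0,1.6,0.3,0.3,0],
    [0,2.4,0.3,0.4,0],
    [0,3.2,0.3,0.4,0],
    [0,4,0.3,0.4,0],
    [0,4.8,0.3,0.4,0],
    [0,5.6,0.3,0.4,0],
    [0,6.4,0.3,0.4,0],
    [0,7.0,0.3,0.4,0],
    [0,7.0,0.3,0.4,0]
  ]
}}

```text
time_s: 4.65
eef_pos: [480.6, -100.8, 147.6]
tcp_rot: [-0.514, 0.484, 0.517, 0.484]
wrist_force: [-0.5, -0.4, 0.2]
gripper_width: 0.2
```

Run:
```python
from h import *
np.set_printoptions(precision=2,suppress=True)
s=r.read_state();im=snap('wrist','w2')
print(s['eef_pos'])
for l in['start_key_top','mid_key_top']:
    for d in r.place_of('wrist',l)[:2]: print(l,d['score'],d['point'],atz(im,d['point'],138,s))
```

```text
[ 480.61 -100.81  147.57]
start_key_top 0.77 [245.2, 250.4] [ 483.75 -104.52  138.  ]
mid_key_top 0.94 [241.0, 394.3] [476.78 -31.07 138.  ]
```

View pics/w2.png

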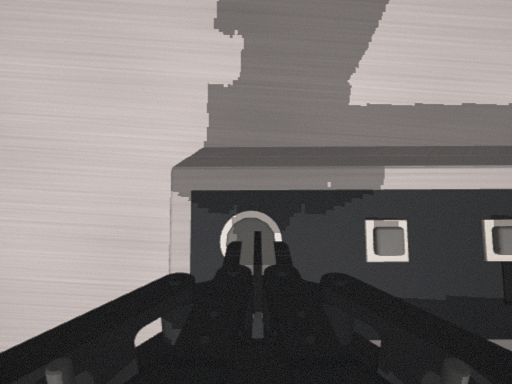

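{"fn": "jog_arm", "kwargs": {
  "targets": [
    [0,0,-0.2,-0.3,0],
    [0,0.1,-0.2,-0.4,0],
    [0,0.3,-0.2,-0.4,0],
    [0,0.5,-0.2,-0.4,0],
    [0,0.7,-0.2,-0.4,0],
    [0,0.8,-0.2,-0.4,0],
    [0,0.9,-0.2,-0.4,0],
    [0,1.0,-0.2,-0.4,0],
    [0,1.0,-0.2,-0.4,0],
    [0,1.0,-0.2,-0.4,0]
  ]
}}

```text
time_s: 5.63
eef_pos: [484.3, -105.0, 139.9]
tcp_rot: [0.516, -0.483, -0.516, -0.485]
wrist_force: [-0.1, 1.4, 2.3]
gripper_width: 0.4
```

Run:
```python
from h import *
np.set_printoptions(precision=2,suppress=True)
s=r.read_state();print(s['eef_pos'],s['wrist_force'])
```

```text
[ 484.33 -105.05  139.9 ] [-0.08  1.38  2.33]
```

{"fn": "jog_arm", "kwargs": {
  "targets": [
    [0,0.1,0,0,0],
    [0,0.2,0,0,0],
    [0,0.3,0,0,0],
    [0,0.4,0,0,0],
    [0,0.5,0,0,0],
    [0,0.6,0,0,0],
    [0,0.65,0,0,0],
    [0,0.65,0,0,0],
    [0,0.65,0,0,0],
    [0,0.65,0,0,0]
  ]
}}

```text
time_s: 6.47
eef_pos: [485.4, -105.3, 135.9]
tcp_rot: [0.516, -0.483, -0.515, -0.485]
wrist_force: [-5.0, 3.7, 16.9]
gripper_width: 0.3
```

{"fn": "jog_arm", "kwargs": {
  "targets": [
    [0,-0.05,0,0,0],
    [0,-0.1,0,0,0],
    [0,-0.15,0,0,0],
    [0,-0.2,0,0,0],
    [0,-0.2,0,0,0],
    [0,-0.2,0,0,0],
    [0,-0.2,0,0,0],
    [0,-0.2,0,0,0],
    [0,-0.2,0,0,0],
    [0,-0.2,0,0,0]
  ]
}}

```text
time_s: 7.3
eef_pos: [485.0, -105.2, 137.5]
tcp_rot: [0.516, -0.483, -0.515, -0.485]
wrist_force: [-3.7, 0.4, 3.6]
gripper_width: 0.1
```

Run:
```python
from h import *
np.set_printoptions(precision=2,suppress=True)
s=r.read_state();print(s['eef_pos'],s['wrist_force']); snap('wrist','w3')
s=r.read_state();print(s['eef_pos'],s['wrist_force'])
```

```text
[ 484.96 -105.22  137.55] [-3.74  0.44  3.56]
[ 484.98 -105.2   137.57] [-4.66  0.09  2.51]
```

View pics/w3.png

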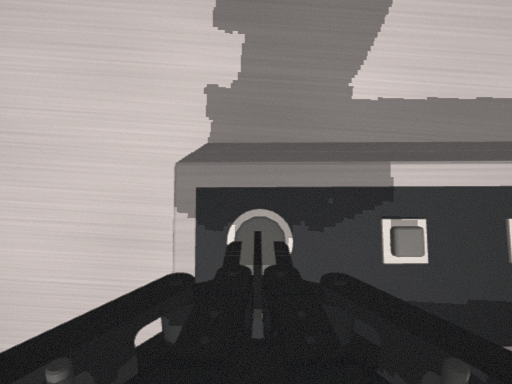

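{"fn": "jog_arm", "kwargs": {
  "targets": [
    [0,-0.4,0,0,0],
    [0,-0.8,0.2,0,0],
    [0,-0.6,0.5,0,0],
    [0,-0.3,0.5,0,0],
    [0,0,0.5,0,0],
    [0,0.2,0.5,0,0],
    [0,0.4,0.5,0,0],
    [0,0.6,0.5,0,0],
    [0,0.6,0.5,0,0],
    [0,0.6,0.5,0,0]
  ]
}}

```text
time_s: 8.18
eef_pos: [481.3, -105.7, 134.3]
tcp_rot: [0.517, -0.483, -0.514, -0.485]
wrist_force: [-5.8, 3.4, 19.8]
gripper_width: 0.1
```

{"fn": "jog_arm", "kwargs": {
  "targets": [
    [0,-1,0,0,0],
    [0,-2.5,0,0,0],
    [0,-5,0,0.5,0],
    [0,-8,0,2,0],
    [0,-11,0,4,0],
    [0,-14,0,6.5,0],
    [0,-17,0,9,0],
    [0,-19,0,11,0],
    [0,-20,0,12.5,0],
    [0,-20,0,12.5,0]
  ]
}}

```text
time_s: 9.02
eef_pos: [473.3, 21.2, 337.4]
tcp_rot: [0.519, -0.481, -0.514, -0.486]
wrist_force: [0.3, 0.0, 0.2]
gripper_width: 0.1
```

Run:
```python
from h import *
np.set_printoptions(precision=1,suppress=True)
s=r.read_state();print(s['eef_pos'],s['wrist_force']);
for n in ['wrist','top','scene']:
    im=snap(n,n[0]+'4')
    for l in ['lid','lip_home','start_key_top','mid_key_top']:
        for d in r.place_of(n,l)[:2]: print(n,l,round(d['score'],2),np.array(d['point']),[atz(im,d['point'],z,s) for z in ([294,330] if l=='lid' else [172 if 'h' in l else 138])])
```

```text
[473.3  21.2 337.4] [0.3 0.  0.2]
wrist lid 0.72 [348.3 256.2] [array([569.3,  26.6, 294. ]), array([537.9,  24.6, 330. ])]
wrist lid 0.26 [268.2 496.3] [array([497.4, 176.1, 294. ]), array([479.9, 145.2, 330. ])]
wrist lip_home 0.73 [233.5 258.1] [array([534.4,  25.7, 172. ])]
wrist lip_home 0.6 [349.8 257. ] [array([678. ,  34.3, 172. ])]
wrist start_key_top 0.6 [171.1 139.2] [array([ 484.7, -106.7,  138. ])]
wrist mid_key_top 0.65 [169.8 208.9] [array([478.2, -31.4, 138. ])]
wrist mid_key_top 0.28 [349.  255.9] [array([706.9,  34.8, 138. ])]
top lid 0.76 [203.3 231. ] [array([561.5,  22.8, 294. ]), array([559.8,  21.9, 330. ])]
top lip_home 0.65 [211.8 228.7] [array([540.2,  32.9, 172. ])]
top start_key_top 0.4 [231.6 267.3] [array([477.3, -92.7, 138. ])]
scene lid 0.93 [142.2 230.4] [array([568.7,  20. , 294. ]), array([552.6, -13.3, 330. ])]
scene lip_home 0.95 [173.3 222.2] [array([539.6,  26. , 172. ])]
scene lip_home 0.62 [194.2 252.1] [array([579.1, -87.9, 172. ])]
scene start_key_top 0.38 [217.6 225.2] [array([ 483. , -101.8,  138. ])]
scene mid_key_top 0.59 [141.2 229.5] [array([637.9, 169.8, 138. ])]
scene mid_key_top 0.45 [203.8 210.1] [array([466.6, -36.1, 138. ])]
```

View pics/w4.png

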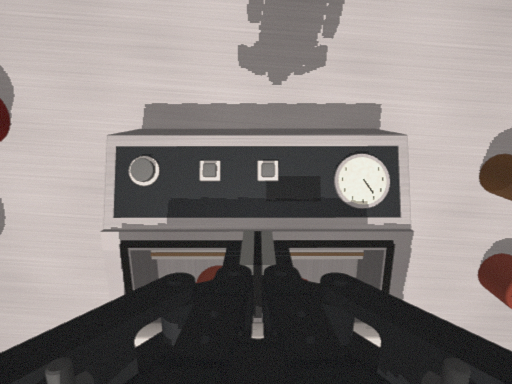

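View pics/s4.png

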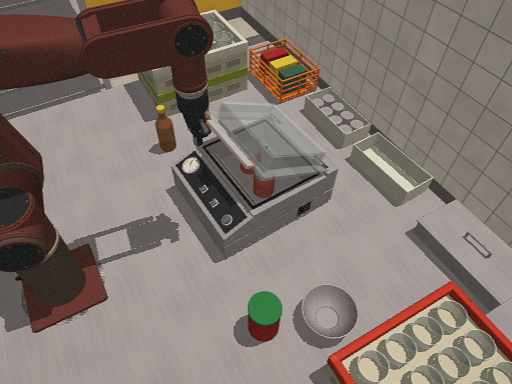

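{"fn": "jog_arm", "kwargs": {
  "targets": [
    [0,0,-1.2,0,0],
    [0,0,-2.5,0,0],
    [0,0,-4,0,0],
    [0,0,-5.5,0,0],
    [0,0.2,-7,0,0],
    [0,0.7,-8.3,0,0],
    [0,1.2,-9.2,0,0],
    [0,1.5,-9.5,0,0],
    [0,1.7,-9.5,0,0],
    [0,1.7,-9.5,0,0]
  ]
}}

```text
time_s: 10.6
eef_pos: [566.6, 25.0, 316.9]
tcp_rot: [0.516, -0.483, -0.515, -0.485]
wrist_force: [-0.8, -0.9, -0.0]
gripper_width: -0.2
```

Run:
```python
from h import *
np.set_printoptions(precision=1,suppress=True)
s=r.read_state();print(s['eef_pos'],s['wrist_force']);
im=snap('scene','s5');print(proj(im,s['eef_pos']))
a=cv2.imread('pics/s5.png')
cv2.imwrite('pics/s5c.png',cv2.resize(a[70:270,150:350],None,fx=3,fy=3,interpolation=2))
print(to((568,24,302)))
```

```text
[566.6  25.  316.9] [-0.8 -0.9 -0. ]
[135.4 228.6]
[ 1.5 -0.1 -0.1]
```

View pics/s5c.png

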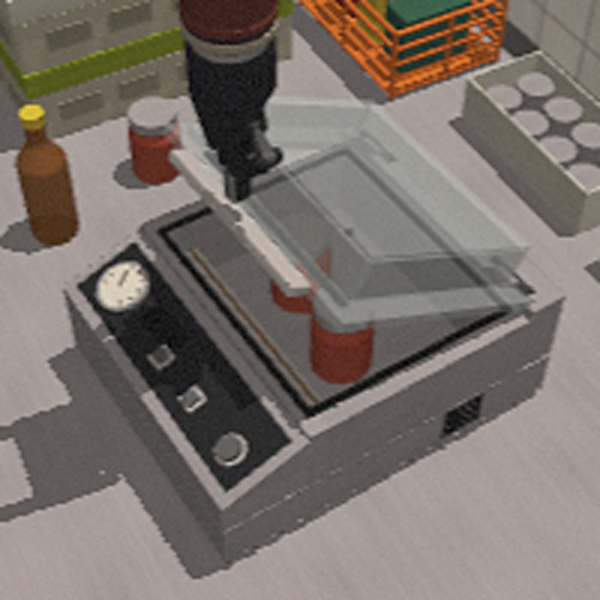

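{"fn": "jog_arm", "kwargs": {
  "targets": [
    [0,0.4,0,0,0],
    [0,0.8,0,0,0],
    [0,1.2,0,0,0],
    [0,1.5,0,0,0],
    [0,1.8,0,0,0],
    [0,2.1,0,0,0],
    [0,2.4,0.1,0,0],
    [0,2.7,0.15,0,0],
    [0,3.0,0.2,0,0],
    [0,3.3,0.3,0,0]
  ]
}}

```text
time_s: 11.48
eef_pos: [564.2, 24.7, 285.4]
tcp_rot: [0.517, -0.483, -0.514, -0.485]
wrist_force: [-1.9, -1.0, 6.0]
gripper_width: 0.4
```

{"fn": "jog_arm", "kwargs": {
  "targets": [
    [0,0.4,0.2,0,0],
    [0,0.9,0.4,0,0],
    [0,1.4,0.6,0,0],
    [0,1.9,0.8,0,0],
    [0,2.4,1.0,0,0],
    [0,2.9,1.15,0,0],
    [0,3.4,1.3,0,0],
    [0,3.9,1.4,0,0],
    [0,4.4,1.5,0,0],
    [0,4.9,1.6,0,0]
  ]
}}

```text
time_s: 12.32
eef_pos: [548.6, 23.6, 237.6]
tcp_rot: [0.518, -0.482, -0.514, -0.485]
wrist_force: [-3.9, -1.2, 8.7]
gripper_width: 0.1
```

Run:
```python
from h import *
np.set_printoptions(precision=1,suppress=True)
s=r.read_state();print(s['eef_pos'],s['wrist_force']);
im=snap('scene','s6')
a=cv2.imread('pics/s6.png')
cv2.imwrite('pics/s6c.png',cv2.resize(a[70:270,150:350],None,fx=3,fy=3,interpolation=2))
```

```text
[548.6  23.6 237.6] [-3.9 -1.2  8.7]
```

View pics/s6c.png

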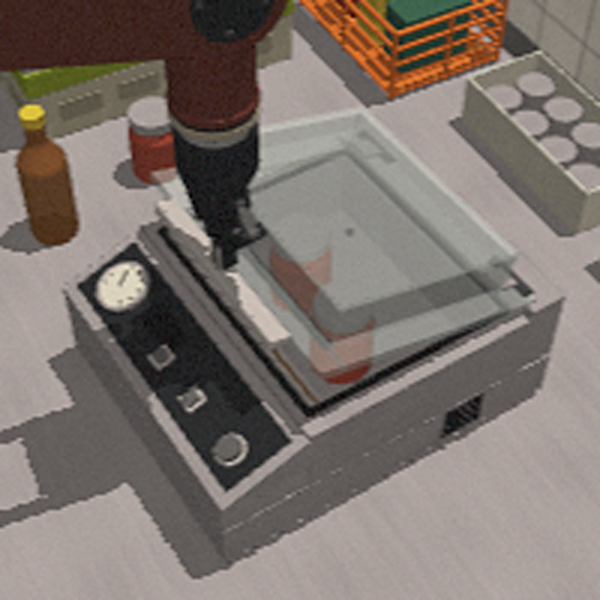

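{"fn": "jog_arm", "kwargs": {
  "targets": [
    [0,0.4,0.1,0,0],
    [0,0.8,0.2,0,0],
    [0,1.2,0.3,0,0],
    [0,1.6,0.35,0,0],
    [0,2.0,0.4,0,0],
    [0,2.4,0.5,0,0],
    [0,2.8,0.55,0,0],
    [0,3.2,0.6,0,0],
    [0,3.6,0.65,0,0],
    [0,4.0,0.7,0,0]
  ]
}}

```text
time_s: 13.2
eef_pos: [541.0, 23.0, 197.5]
tcp_rot: [0.517, -0.483, -0.514, -0.485]
wrist_force: [-6.6, -0.4, 10.0]
gripper_width: -0.1
```

Next: approach the seal slowly (172 expected).

{"fn": "jog_arm", "kwargs": {
  "targets": [
    [0,0.3,0.05,0,0],
    [0,0.6,0.1,0,0],
    [0,0.9,0.1,0,0],
    [0,1.2,0.15,0,0],
    [0,1.5,0.2,0,0],
    [0,1.8,0.2,0,0],
    [0,2.0,0.2,0,0],
    [0,2.2,0.2,0,0],
    [0,2.4,0.2,0,0],
    [0,2.5,0.2,0,0]
  ]
}}

```text
time_s: 14.03
eef_pos: [538.7, 22.9, 173.5]
tcp_rot: [0.517, -0.483, -0.514, -0.485]
wrist_force: [-6.4, 0.2, 10.5]
gripper_width: 0.2
```

{"fn": "jog_arm", "kwargs": {
  "targets": [
    [0,0.1,0,0,0],
    [0,0.15,0,0,0],
    [0,0.2,0,0,0],
    [0,0.25,0,0,0],
    [0,0.3,0,0,0],
    [0,0.3,0,0,0],
    [0,0.3,0,0,0],
    [0,0.3,0,0,0],
    [0,0.3,0,0,0],
    [0,0.3,0,0,0]
  ]
}}

```text
time_s: 14.87
eef_pos: [538.7, 22.8, 171.9]
tcp_rot: [0.517, -0.483, -0.514, -0.484]
wrist_force: [-5.2, 0.7, 9.0]
gripper_width: 0.1
```

{"fn": "jog_arm", "kwargs": {
  "targets": [
    [0,0.1,0,0,0],
    [0,0.15,0,0,0],
    [0,0.2,0,0,0],
    [0,0.25,0,0,0],
    [0,0.3,0,0,0],
    [0,0.3,0,0,0],
    [0,0.3,0,0,0],
    [0,0.3,0,0,0],
    [0,0.3,0,0,0],
    [0,0.3,0,0,0]
  ]
}}

```text
time_s: 15.7
eef_pos: [538.6, 22.8, 171.0]
tcp_rot: [0.517, -0.483, -0.514, -0.484]
wrist_force: [-7.6, 0.1, 14.1]
gripper_width: 0.1
```

{"fn": "jog_arm", "kwargs": {
  "targets": [
    [0,0.2,0,0,0],
    [0,0.25,0,0,0],
    [0,0.3,0,0,0],
    [0,0.35,0,0,0],
    [0,0.4,0,0,0],
    [0,0.4,0,0,0],
    [0,0.4,0,0,0],
    [0,0.4,0,0,0],
    [0,0.4,0,0,0],
    [0,0.4,0,0,0]
  ]
}}

```text
time_s: 16.53
eef_pos: [538.6, 22.9, 170.0]
tcp_rot: [0.518, -0.483, -0.514, -0.484]
wrist_force: [-10.4, 0.2, 19.9]
gripper_width: -0.0
```

Run:
```python
from h import *
np.set_printoptions(precision=1,suppress=True)
for i in range(3):
    im=snap('scene','s7');s=r.read_state();print(s['eef_pos'],s['wrist_force'])
print(r.place_of('scene','lid'),proj(im,(538.4,21.9,172)))
a=cv2.imread('pics/s7.png')
cv2.imwrite('pics/s7c.png',cv2.resize(a[70:270,150:350],None,fx=3,fy=3,interpolation=2))
snap('wrist','w7')
```

```text
[538.6  22.8 170. ] [-10.7   0.5  20.4]
[538.7  22.8 170.1] [-10.   -0.4  19.3]
[538.7  22.9 170.1] [-10.5   0.1  19.5]
[{'point': [175.4, 220.8], 'score': 0.71}, {'point': [187.4, 205.6], 'score': 0.43}] [174.3 222.5]
```

View pics/s7c.png

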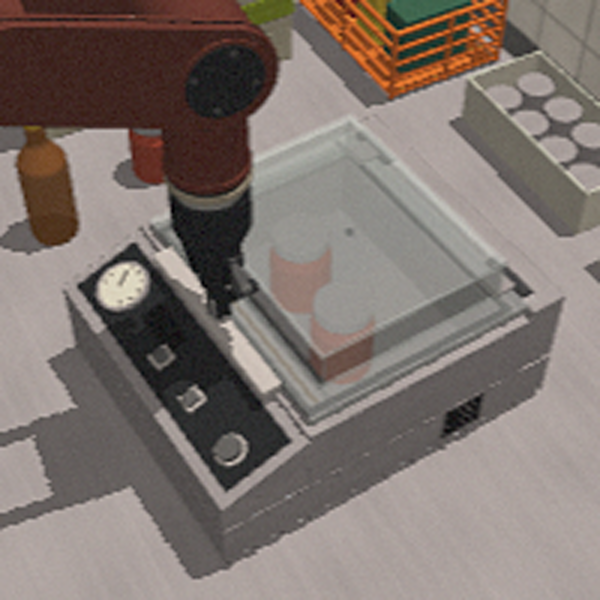

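View pics/w7.png

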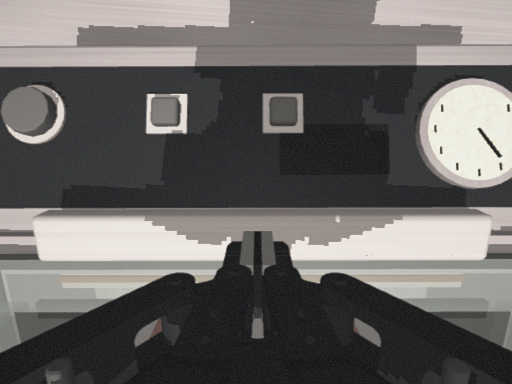

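Run:
```python
from cell import r
print(r.sign_off())
```

```text
the job is handed in; nothing more can be done
None
```

I pressed the start key and closed the lid onto its seal. The arm is still holding it shut, and the job was handed in at about 17 s of the 48 s. `sign_off` gave no verdict.

- **Start key:** I pressed it twice with the lid open. Each press came to a hard stop, at 17 N and then 20 N, well above the 4.9 N its spring needs. I did the second press 4 mm nearer the front because the first might have stopped on the ring around the key. The key's travel can't be read directly, so "fully in" rests on these forces and fingertip heights. Later pictures show the round key back up.
- **Lid:** I followed the lip down its arc at about 40–60 mm/s, then slower near the seal. Forces while closing read about 6–12 N.
- **Last checks:** the arm pushes down steadily with about 20 N and 10 N sideways, more than the 12 N at most needed to hold the lid shut. The lip appears in the scene picture within about 2 pixels of its shut position. Both square keys are up, both chamber jars are upright, and nothing on the bench was touched.
- **Disagreement:** the fingertip reads 170 mm, where the shut lip should be at 172 mm. I put this down to calibration and slight give under load.

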